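# Take the rejected flask out of the sloped scan rack

### The arm

A 6-joint arm with a two-finger parallel gripper is mounted at the origin on the work surface. World frame = base frame: x ahead of the robot, y to its left, z up, the work surface at z = 0. Lengths are in mm, angles in rad, forces in N, time in s.
With the tool pointing down it reaches from about 275 to 775 mm from the base axis. Payload 14.6 kg.
Tool frame: the origin (TCP) lies midway between the tips of the shut fingers; the grasp point (between the pads) lies behind it (manip.grip_point_offset is the z of the grasp point in the tool frame, in mm); z points along the fingers, y is the line along which they close (so a half turn about z gives the same grasp; the last joint's range is limited). The gripper opens to 85 mm and grips with 20 to 120 N. Pads are 22 mm wide; open, the fingers measure 114 mm over their backs; the gripper's body (76 mm by 85 mm) begins 54 mm behind the grasp point. The pads swing forward as they close: fully open they stand 13 mm farther back than shut.
Start: joints at [-1.449, 0.263, -0.048, 1.259, 0, 1.415], TCP at [143.465, -505.021, 231.278] pointing down, gripper open.
Joint ranges: [-2.65, 2.65], [-0.89, 1.7], [-1.18, 1.37], [-2.13, 2.11], [-1.35, 1.29], [-3.14, 3.14]. Speed limits (rad/s): [1.89, 1.89, 2.57, 2.79, 3.14, 3.14].

### API

Orientations are given as a unit quaternion [x, y, z, w].
In Python, from workcell import status, optics, ticket, manip gives the robot as it stands. The module is installed in compiled form; this text tells all that it offers.
- The arm moves only by the shell command python3 -m creep 'ROWS' [FORCE]. ROWS is JSON, a list that holds one entry, the list of rows, each a list of 5 numbers: the shift along the world's x, y, z in cm, then the turn about the world's z in rad, then the opening, from -1 (shut) to 1 (fully open). In form: [[[dx, dy, dz, spin, fingers], ...]]. A call has exactly 8 rows; each row is the pose to reach, as a shift and turn from the pose commanded when the call began; what a row does not reach only later rows make up. A row lasts 1/8 s, in which the tool goes at most 62.5 mm and 10.7 degrees, less where a joint would pass 70% of its speed; a pose out of reach is approached as far as the arm can. A call with a gripper value outside its range is refused whole. The fingers move at their own pace and stop on an object; FORCE is the grip in N (left out, the last holds). Time passes only in rows, so rows that repeat a pose let the fingers close, or fill a call up. It gives the time, the measured TCP pose, the force, the opening and the grip force at its end, in the units of the state.
- status.read_state(): the state, without advancing time (a new reading comes with each control period).
- optics.snapshot(name): name is "side" or "top" or "wrist"; returns the picture (420x560x3 uint8, red, green, blue); there is no depth.
- optics.camera_model(name): a dict with "intrinsics" (3x3 intrinsics, pixels), "extrinsics" (4x4, takes a point from camera to world coordinates); the wrist camera has in their place "mount" (4x4, takes a point from camera to tool coordinates, whose origin is the TCP and whose axes are the flange's). Camera axes: x right, y down, z forward; pixel columns grow to the right and rows downward; lengths in mm; the calibration is good to about 2 mm. A picture is of the moment at which its call begins: read the wrist's pose just before it. camera_model takes no time and is no camera call.
- ticket.job_done(): hands the job in; it is judged then, once.
Trained networks look in the newest picture that a camera, given by its name, has taken for a name from the list of things; names that differ only in an ending like _2 or _b are one class to them, and where a whole thing is asked for, a point or a joint stands for the part that bears it (a point fixed in the world has none). Each returns a list of dicts, best first, with "score" (0 to 1); they miss things now and then, are a little off and sometimes report something else, mostly with a low value. They report only what shows in the picture. A call takes as long as a camera call. They do not tell look-alikes from the thing itself.
- optics.trace(target, camera): "region" (420x560 bool, what is visible of it) and "rect" ([left, top, right, bottom] in pixels, round what is visible of it).
The state is a dict: "t": time; "qpos": joint angles; "joint_vel": joint speeds; "joint_torque": joint torques, N m; "eef_pos": TCP position; "eef_rot": TCP orientation; "wrist_force": force on the tool from outside, world axes, zero at the start; "moment": the same for the moment, N m; "grip_width": finger opening in mm; "gripper_force": force on a finger pad.
Only numpy, scipy, OpenCV 4.12 (cv2) and the standard library are available. Lean on these libraries where they do the work, as an engineer would, in place of code of your own. Each camera call takes 0.05 s, during which the arm holds its last target. There are 200 camera calls.

### The job

One flask in the sloped scan rack has failed its scan: the one in the dock under the red lamp. Take that flask out and lay it gently, flat on one of its large faces, in the yellow reject tray; do not drop it. Leave the other two flasks in their docks and do not disturb the jar or the mouse.

Things in the scene. Friction and masses are not known exactly. Their poses are not given: they have to be found in the camera images.
- rack: fixed blue and white scan rack: three docks side by side, 120 mm apart along its y, all sloped 30 degrees from level, rising towards its +x, with a status bar above them. Origin: on the bench, under dock_2's middle; x away from the robot, y left, z up. Two aluminium posts carry the bar (x = 105, y = +-190 mm)
- bar (a point): centre of the white status bar over the docks: 396 mm along the rack's y, 30 mm wide, 20 mm thick; it lies at rack x = 30, z = 225 mm. A tool coming straight down on a flask would meet it; one tilted back like the slope passes in front of it
- dock_1 (a point): middle of the sloped pad of dock 1 (left, rack y = +120 mm), on the surface where the flask's underside lies, 75 mm above the bench; axes as the rack's. The black pad is 36 mm wide and stands 8 mm proud of the blue plate, so fingers can straddle it; a lip 16 mm high, 36 mm wide, at its low end
- dock_2 (a point): middle of the sloped pad of dock 2 (middle, rack y = 0), on the surface where the flask's underside lies, 75 mm above the bench; axes as the rack's. The black pad is 36 mm wide and stands 8 mm proud of the blue plate, so fingers can straddle it; a lip 16 mm high, 36 mm wide, at its low end
- dock_3 (a point): middle of the sloped pad of dock 3 (right, rack y = -120 mm), on the surface where the flask's underside lies, 75 mm above the bench; axes as the rack's. The black pad is 36 mm wide and stands 8 mm proud of the blue plate, so fingers can straddle it; a lip 16 mm high, 36 mm wide, at its low end
- lamp_red: the red status lamp, a dome of 32 mm diameter and 38 mm high, fixed on the status bar (origin: centre of its foot, on the bar's top at 235 mm). It stands over the dock whose flask has failed its scan, about 30 mm from that dock's middle seen from above; it may be any of the three docks
- lamp_green_1: a green status lamp like the red one, over a dock whose flask is good
- lamp_green_2: the other green status lamp, as lamp_green_1
- flask_1: culture flask, one of three alike, 90 g: pale body 90 x 54 x 28 mm (its x, y, z), white label on its top face, blue cap of 25 mm diameter ending at x = 80 mm. Origin: centre of the body's underside (the large face without label); z out of the label face, x to the cap. It starts loose on the slope of dock_1, label up, cap at the upper end, foot against the lip.
- flask_2: culture flask, one of three alike, 90 g: pale body 90 x 54 x 28 mm (its x, y, z), white label on its top face, blue cap of 25 mm diameter ending at x = 80 mm. Origin: centre of the body's underside (the large face without label); z out of the label face, x to the cap. It starts loose on the slope of dock_2, label up, cap at the upper end, foot against the lip.
- flask_3: culture flask, one of three alike, 90 g: pale body 90 x 54 x 28 mm (its x, y, z), white label on its top face, blue cap of 25 mm diameter ending at x = 80 mm. Origin: centre of the body's underside (the large face without label); z out of the label face, x to the cap. It starts loose on the slope of dock_3, label up, cap at the upper end, foot against the lip.
- tray: yellow open reject tray fixed to the bench, outside 190 x 210 x 30 mm (x, y, z), walls and floor 6 mm thick, empty. Origin: centre of its underside on the bench, z up
- tray_in (a point): centre of the tray's inner floor (178 x 198 mm), axes as the tray's
- jar: amber jar, 60 mm diameter, 85 mm high, loose bystander; origin: centre of its underside
- mouse: white computer mouse, 105 x 60 x 34 mm, loose bystander; origin: centre of its underside, on the bench
Mind the look-alikes: they are no part of the job. Leave any black or pink look-alike of the flask_1 alone. Leave any pink look-alike of the flask_2 alone.

How it is judged:
By the outcome, as a careful person would: the job done as asked, in the order asked, and still so for the second after the job is handed in, with the robot touching nothing.
It also fails if it takes over 54 s, if anything falls off the work surface, if the arm or the gripper's body presses on something with over 40 N, if the wrist force passes 120 N, or if a joint passes its speed limit or range.

## Working session

There is one attempt and no reset: what is moved stays moved. The work goes in short steps, Python scripts to look and compute and a shell command to move; the robot and the scene stay as the last step left them, time stands still between calls to the robot, and variables do not carry over. Pictures are saved under pics/ and viewed, at most 10 in all, crops included, and the job is handed in when it is done.

```bash
mkdir -p pics; cat > h.py <<'E'
import numpy as np, cv2
from workcell import status, optics, ticket, manip
E
python3 - <<'E'
from h import *
print(manip.grip_point_offset, status.read_state())
for n in("top","side"):
    im=optics.snapshot(n); cv2.imwrite(f'pics/{n}0.png',im[...,::-1])
    np.save(f'{n}0.npy',im)
    m=optics.camera_model(n);print(n,np.round(m['extrinsics'],3).tolist(),np.round(m['intrinsics'],1).tolist())
    for t in("lamp_red","lamp_green_1","flask_1","tray","jar","mouse","rack"):
        for d in optics.trace(t,n):
            r=d['region']; ys,xs=np.nonzero(r); print(n,t,round(d['score'],2),np.round(d['rect']).tolist(),xs.mean().round(1),ys.mean().round(1),im[r].mean(0).round())
E
```

```text
-18.700000000000003 {'t': 0.0, 'qpos': array([-1.44929705e+00,  2.63523787e-01, -4.89334114e-02,  1.25940340e+00,
       -5.48959601e-06,  1.41547958e+00]), 'joint_vel': array([ 0.00093608,  0.00074158, -0.00034934,  0.0008144 , -0.00038816,
       -0.00106746]), 'joint_torque': array([ 2.13580737e-03, -6.37613225e+01,  3.84569728e+01,  1.38059829e-02,
        4.28324938e-05, -5.68363430e-05]), 'eef_pos': array([ 143.43075358, -504.74148859,  230.82594633]), 'eef_rot': array([ 9.90436752e-01,  1.37966509e-01,  6.25287387e-06, -5.32104028e-04]), 'wrist_force': array([-0.17680218, -0.39636258,  0.59258018]), 'moment': array([-0.00869315,  0.01107002,  0.05049259]), 'gripper_force': 0.0, 'grip_width': 85.41180915011792}
top [[-0.025, -0.998, 0.064, 467.25], [-1.0, 0.026, 0.015, 65.395], [-0.017, -0.064, -0.998, 1152.126], [0.0, 0.0, 0.0, 1.0]] [[433.4, 0.0, 281.2], [0.0, 433.4, 211.4], [0.0, 0.0, 1.0]]
top lamp_red 0.6 [144.0, 187.0, 166.0, 204.0] 155.0 193.0 [137.  23.  22.]
top lamp_green_1 0.8 [257.0, 165.0, 273.0, 182.0] 265.5 168.9 [ 34. 123.  46.]
top lamp_green_1 0.77 [201.0, 173
[... 1255 characters left out ...]
 363.0 305.0 [191. 144. 167.]
side flask_1 0.86 [305.0, 338.0, 343.0, 398.0] 327.8 364.1 [ 90.  95. 106.]
side flask_1 0.84 [217.0, 390.0, 243.0, 420.0] 229.1 405.2 [223. 189. 198.]
side flask_1 0.67 [213.0, 296.0, 261.0, 338.0] 237.1 317.7 [195. 202. 198.]
side flask_1 0.6 [225.0, 254.0, 269.0, 294.0] 247.5 271.6 [191. 197. 193.]
side flask_1 0.56 [236.0, 214.0, 277.0, 250.0] 256.0 231.5 [188. 194. 189.]
side tray 0.84 [258.0, 148.0, 324.0, 211.0] 290.9 181.4 [212. 200.  69.]
side jar 0.66 [164.0, 198.0, 191.0, 236.0] 177.0 218.7 [151. 142. 132.]
side mouse 0.57 [197.0, 165.0, 234.0, 184.0] 212.1 176.3 [209. 208. 202.]
side rack 0.65 [158.0, 162.0, 291.0, 366.0] 226.9 292.3 [147. 158. 171.]
```

View pics/top0.png

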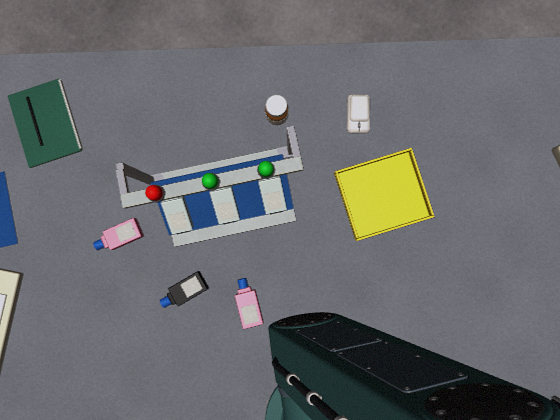

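View pics/side0.png

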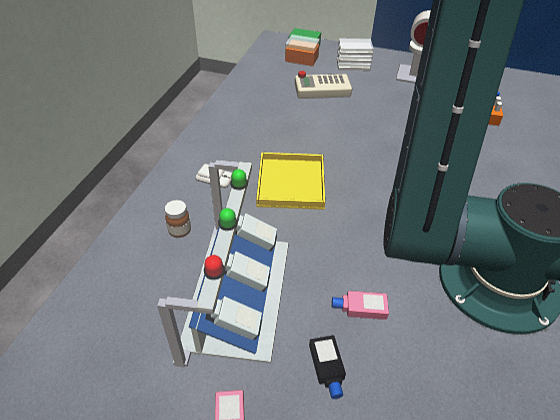

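```bash
cat >> h.py <<'E'
def P(n):
    m=optics.camera_model(n); return m['intrinsics']@np.linalg.inv(m['extrinsics'])[:3]
def tri(a,b):
    X=cv2.triangulatePoints(P('top'),P('side'),np.array(a,float).reshape(2,1),np.array(b,float).reshape(2,1)); return (X[:3]/X[3]).ravel()
def proj(n,X):
    u=P(n)@np.r_[X,1]; return u[:2]/u[2]
def atz(n,u,z):
    p=P(n); A=p[:,:2]; b=p[:,2]*z+p[:,3]
    H=np.c_[A,b]; s=np.linalg.solve(H,[u[0],u[1],1]); return s[:2]/s[2]
E
python3 - <<'E'
from h import *
np.set_printoptions(precision=1,suppress=True)
top={'red':(155,193),'g1':(211,181),'g2':(265.5,168.9)}
T=np.load('top0.npy');S=np.load('side0.npy')
def blobs(im,ch,box):
    im=im.astype(int);o=[c for c in(0,1,2) if c!=ch]
    m=((im[...,ch]>im[...,o[0]]+50)&(im[...,ch]>im[...,o[1]]+50)).astype(np.uint8)
    n,l,st,c=cv2.connectedComponentsWithStats(m)
    return [(((st[i,0]+(st[i,2]-1)/2),(st[i,1]+(st[i,3]-1)/2)),st[i,4]) for i in range(1,n) if st[i,4]>80 and box[0]<c[i,0]<box[2] and box[1]<c[i,1]<box[3]]
bt=blobs(T,0,(100,100,320,260)); bs=blobs(S,0,(150,150,300,370)); gt=blobs(T,1,(100,100,320,260)); gs=blobs(S,1,(150,150,300,370))
print(bt,bs,gt,gs)
L=[tri(bt[0][0],bs[0][0])]+[tri(a[0],b[0]) for a,b in zip(sorted(gt),sorted(gs))]
L=np.array(L);print('lamps',L, np.linalg.norm(np.diff(L,axis=0),axis=1))
for a,b in(((177.7,214.9),(237.1,317.7)),((224.9,204.7),(247.5,271.6)),((272.7,194.2),(256,231.5))): print('flask',tri(a,b))
d=L[0]-L[2]; yaw=np.arctan2(-d[0],d[1]); c=L.mean(0)[:2]; 
R=np.array([[np.cos(yaw),-np.sin(yaw)],[np.sin(yaw),np.cos(yaw)]]); o=c-R@[30,0]
print('yaw',yaw,'rack o',o)
w=lambda x,y,z:np.r_[o+R@[x,y],z]
c30,s30=np.cos(np.pi/6),.5
for k,y in enumerate((120,0,-120)):
    print('dock',k+1,w(0,y,75))
    for im,n in((T,'top'),(S,'side')):
        for z in (28,):
            q=[proj(n,w(sx*c30-z*s30,y+sy,75+sx*s30+z*c30)) for sx,sy in((-45,27),(45,27),(45,-27),(-45,-27))]
            cv2.polylines(im,[np.int32(np.round(np.array(q)*16))],True,(255,0,0),1,cv2.LINE_AA,4)
# tray: yellow mask in top
for n,im in(('top',T),('side',S)):
    i=im.astype(int); m=((i[...,0]>i[...,2]+70)&(i[...,1]>i[...,2]+70)).astype(np.uint8)
    cs,_=cv2.findContours(m,0,2); cc=max(cs,key=cv2.contourArea); h=cv2.approxPolyDP(cv2.convexHull(cc),5,True)[:,0]
    print(n,h.tolist(),[atz(n,p,30) for p in h], cv2.minAreaRect(np.float32([atz(n,p,30) for p in h])))
a=cv2.resize(T[150:260,110:310],(800,440),interpolation=2)[:, :]
b=cv2.resize(S[190:360,180:300],(424,600),interpolation=2)
cv2.imwrite('pics/ct.png',a[...,::-1]); cv2.imwrite('pics/cs.png',b[...,::-1])
E
```

```text
[((np.float64(153.0), np.float64(192.5)), np.int32(209))] [((np.float64(213.0), np.float64(265.5)), np.int32(311))] [((np.float64(265.0), np.float64(168.0)), np.int32(177)), ((np.float64(209.0), np.float64(180.0)), np.int32(178))] [((np.float64(238.0), np.float64(177.5)), np.int32(192)), ((np.float64(226.5), np.float64(217.0)), np.int32(223))]
lamps [[574.3 347.9 251.7]
 [597.2 229.4 253.1]
 [619.3 111.5 252.9]] [120.7 120. ]
flask [538.3 339.4  85.2]
flask [560.3 221.9  84. ]
flask [583.3 102.8  84.3]
yaw 0.18822770034340341 rack o [567.5 224. ]
dock 1 [545.  341.8  75. ]
dock 2 [567.5 224.   75. ]
dock 3 [589.9 106.1  75. ]
top [[411, 148], [434, 216], [356, 240], [335, 171]] [array([ 696.3, -259.7]), array([ 517.5, -310.8]), array([ 460.8, -108.1]), array([641.5, -60.1])] ((579.1499633789062, -184.28475952148438), (186.87864685058594, 210.4315185546875), 15.615097045898438)
side [[261, 153], [322, 155], [324, 205], [256, 199]] [array([ 700.6, -253.1]), array([ 521.5, -304.4]), array([462.8, -93.8]), array([645.6, -56.5])] ((581.8539428710938, -174.08897399902344), (186.33506774902344, 218.67539978027344), 15.57216739654541)
```

View pics/ct.png

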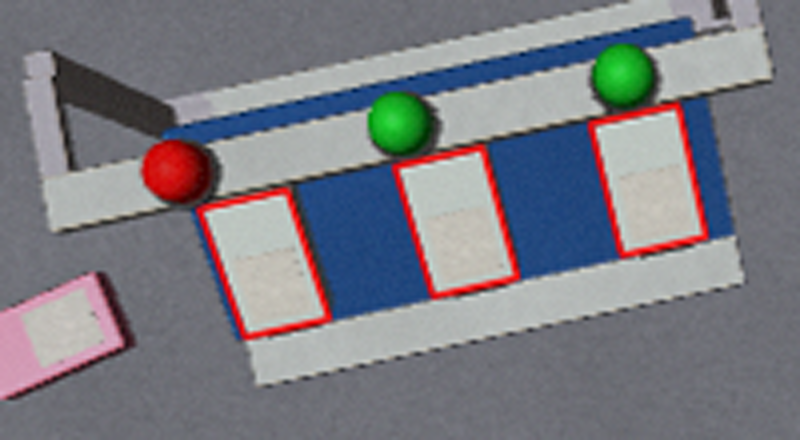

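View pics/cs.png

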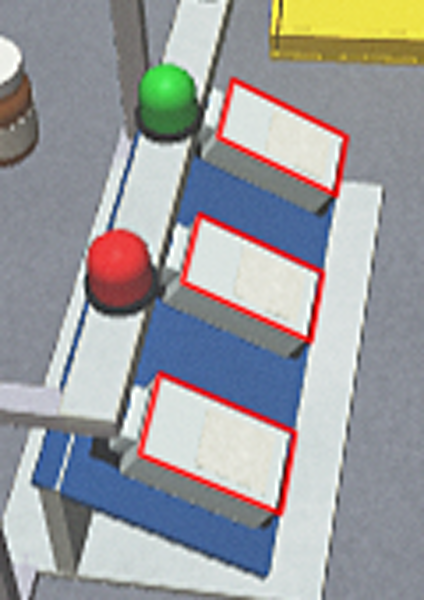

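```bash
cat >> h.py <<'E'
ry=0.188; ro=np.array([567.5,224.]); ty=0.265; to=np.array([580.,-183.])
def rot(a): return np.array([[np.cos(a),-np.sin(a)],[np.sin(a),np.cos(a)]])
def rack(x,y): return ro+rot(ry)@[x,y]
def tray(x,y): return to+rot(ty)@[x,y]
def yaw(s):
    from scipy.spatial.transform import Rotation as Ro
    x=Ro.from_quat(s['eef_rot']).as_matrix()[:,0]; return np.arctan2(x[1],x[0])
def st():
    s=status.read_state(); print('t',round(s['t'],2),'tcp',s['eef_pos'].round(1),'yaw',yaw(s).round(3),'F',s['wrist_force'].round(1),'M',s['moment'].round(2),'w',round(s['grip_width'],1),'gf',round(s['gripper_force'],1),'q',s['qpos'].round(2)); return s
E
python3 - <<'E'
from h import *
np.set_printoptions(precision=3,suppress=True)
s=st(); print(optics.camera_model('wrist')['mount'])
for x in(-100,-60,-34): print('rack',x,rack(x,120),(rack(x,120)-s['eef_pos'][:2])/10)
print('tray',tray(-55,0),tray(-40,0))
E
```

```text
t 0.8 tcp [ 143.5 -505.1  231.3] yaw 0.277 F [-0.3  0.1 -0.4] M [ 0.03 -0.03 -0.01] w 85.3 gf 0.0 q [-1.45  0.26 -0.05  1.26 -0.    1.42]
[[  -0.      -0.954   -0.3     76.741]
 [   1.      -0.       0.       0.458]
 [  -0.      -0.3      0.954 -141.971]
 [   0.       0.       0.       1.   ]]
rack -100 [446.835 323.196] [30.337 82.825]
rack -60 [486.13  330.672] [34.267 83.573]
rack -34 [511.672 335.531] [36.821 84.059]
tray [ 526.92  -197.405] [ 541.396 -193.476]
```

```bash
python3 -m creep '[[[2,5,0,0.18,1],[4,10.5,0,0.36,1],[6,16,0,0.54,1],[8,21.5,0,0.72,1],[10,27,0,0.9,1],[12,32,0,1.08,1],[14,37,0,1.26,1],[15,41,0,1.44,1]]]' 40; python3 -c "
from h import *
s=st();print((rack(-100,120)-s['eef_pos'][:2])/10, ry+np.pi-yaw(s))"
```

```text
t: 1.8
eef_pos: [293.8, -93.2, 231.5]
eef_rot: [0.651, 0.759, 0.0, 0.0]
wrist_force: [-0.0, -0.7, 0.2]
grip_width: 85.3
gripper_force: 0.0
t 1.8 tcp [293.8 -93.2 231.5] yaw 1.724 F [-0.  -0.7  0.2] M [ 0.01 -0.01 -0.03] w 85.3 gf 0.0 q [-0.57 -0.12 -0.47  1.22  0.    0.84]
[15.30276919 41.6442298 ] 1.6060368501422728
```

```bash
python3 -m creep '[[[2,5,0,0.18,1],[4,10.5,0,0.36,1],[6,16,0,0.54,1],[8,21.5,0,0.72,1],[10,27,0,0.9,1],[12,32,0,1.08,1],[14,37,-1,1.26,1],[15.3,41.6,-2,1.44,1]]]'; python3 -c "
from h import *
s=st();print((rack(-60,120)-s['eef_pos'][:2])/10, (rack(-34,120)-s['eef_pos'][:2])/10,ry+np.pi-yaw(s))"
```

```text
t: 2.8
eef_pos: [447.0, 323.1, 210.8]
eef_rot: [-0.006, 1.0, 0.0, 0.0]
wrist_force: [1.0, -0.2, -0.3]
grip_width: 85.8
gripper_force: 0.0
t 2.8 tcp [447.  323.1 210.8] yaw -3.13 F [ 1.  -0.2 -0.3] M [-0.04 -0.03  0.  ] w 85.8 gf 0.0 q [ 0.48  0.32 -0.03  1.23 -0.    0.47]
[3.91439855 0.75662053] [6.46858653 1.24254626] 6.459588892425888
```

```bash
python3 -m creep '[[[0.5,0.1,-1,0.09,1],[1,0.2,-2,0.176,1],[1.5,0.3,-3,0.176,1],[2,0.4,-4,0.176,1],[2.5,0.5,-5,0.176,1],[3,0.6,-6,0.176,1],[3.5,0.7,-6,0.176,1],[3.9,0.75,-6,0.176,1]]]'; python3 - <<'E'
from h import *
s=st();print((rack(-34,120)-s['eef_pos'][:2])/10,ry-np.pi-yaw(s))
im=optics.snapshot('wrist');im2=optics.snapshot('side')
cv2.imwrite('pics/w1.png',np.hstack([cv2.resize(im,(400,300)),cv2.resize(im2[150:400,120:440],(400,300))])[...,::-1])
E
```

```text
t: 3.8
eef_pos: [485.9, 328.6, 151.5]
eef_rot: [-0.09, 0.996, 0.0, 0.0]
wrist_force: [-0.7, -0.5, 0.7]
grip_width: 85.8
gripper_force: 0.0
t 3.8 tcp [485.9 328.6 151.5] yaw -2.961 F [-0.7 -0.5  0.7] M [ 0.01 -0.    0.05] w 85.8 gf 0.0 q [ 0.46  0.4  -0.06  1.11  0.    0.28]
[2.57443695 0.69497093] 0.007361339974169656
```

View pics/w1.png

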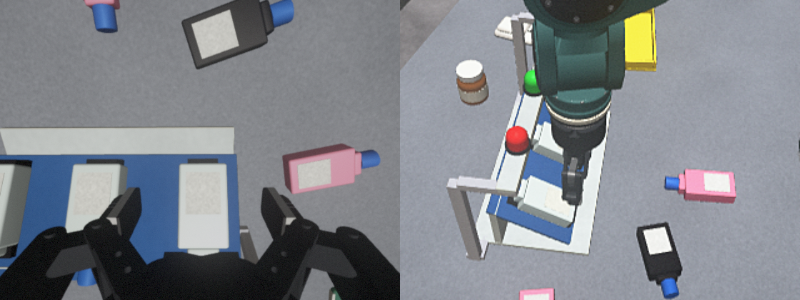

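```bash
python3 -m creep '[[[0.3,0.3,-1.5,0.007,1],[0.5,0.4,-3,0.007,1],[0.8,0.5,-4.5,0.007,1],[1.2,0.55,-6,0.007,1],[1.6,0.6,-7,0.007,1],[2.0,0.65,-7.5,0.007,1],[2.3,0.7,-7.5,0.007,1],[2.57,0.7,-7.5,0.007,1]]]'; python3 - <<'E'
from h import *
s=st();print((rack(-34,120)-s['eef_pos'][:2])/10,ry-np.pi-yaw(s))
im=optics.snapshot('wrist');im2=optics.snapshot('side')
cv2.imwrite('pics/w2.png',np.hstack([cv2.resize(im,(400,300)),cv2.resize(im2[200:400,150:417],(400,300))])[...,::-1])
E
```

```text
t: 4.9
eef_pos: [511.6, 335.6, 76.7]
eef_rot: [-0.094, 0.996, 0.0, 0.0]
wrist_force: [0.4, -0.5, 0.9]
grip_width: 85.1
gripper_force: 0.0
t 4.9 tcp [511.6 335.6  76.7] yaw -2.954 F [ 0.4 -0.5  0.9] M [-0.02 -0.   -0.01] w 85.1 gf 0.0 q [ 0.45  0.49 -0.12  0.96  0.    0.26]
[ 0.00661546 -0.00867229] 0.00024236987896397721
```

View pics/w2.png

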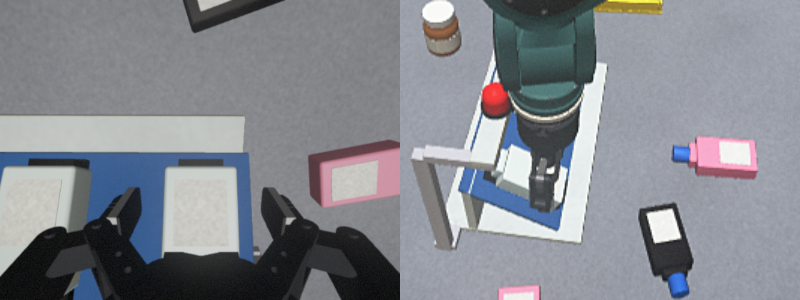

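```bash
python3 -m creep '[[[0,0,-0.6,0,1],[0,0,-1.2,0,1],[0,0,-1.75,0,1],[0,0,-1.75,0,0.5],[0,0,-1.75,0,0.3],[0,0,-1.75,0,-1],[0,0,-1.75,0,-1],[0,0,-1.75,0,-1]]]' 40; python3 -c "
from h import *
s=st()"
```

```text
t: 6.0
eef_pos: [511.2, 335.5, 59.1]
eef_rot: [-0.094, 0.996, 0.0, 0.0]
wrist_force: [-2.5, -1.0, 5.2]
grip_width: 53.5
gripper_force: 42.6
t 6.0 tcp [511.2 335.5  59.1] yaw -2.954 F [-2.5 -1.   5.2] M [-0.2   0.32  0.02] w 53.5 gf 42.6 q [ 0.45  0.51 -0.15  0.92 -0.    0.26]
```

```bash
python3 -m creep '[[[0,0,0.4,0,-1],[0,0,1,0,-1],[0,0,1.7,0,-1],[0,0,2.5,0,-1],[0,0,3.3,0,-1],[0,0,4,0,-1],[0,0,4,0,-1],[0,0,4,0,-1]]]' 40; python3 - <<'E'
from h import *
s=st()
im=optics.snapshot('wrist');im2=optics.snapshot('side')
cv2.imwrite('pics/w3.png',np.hstack([cv2.resize(im,(400,300)),cv2.resize(im2[200:400,150:417],(400,300))])[...,::-1])
E
```

```text
t: 7.0
eef_pos: [511.1, 335.4, 98.6]
eef_rot: [-0.094, 0.996, -0.0, -0.0]
wrist_force: [0.1, 0.7, -0.6]
grip_width: 53.7
gripper_force: 42.1
t 7.0 tcp [511.1 335.4  98.6] yaw -2.954 F [ 0.1  0.7 -0.6] M [-0.04  0.07 -0.01] w 53.7 gf 42.1 q [ 0.45  0.47 -0.09  1.01 -0.    0.26]
```

View pics/w3.png

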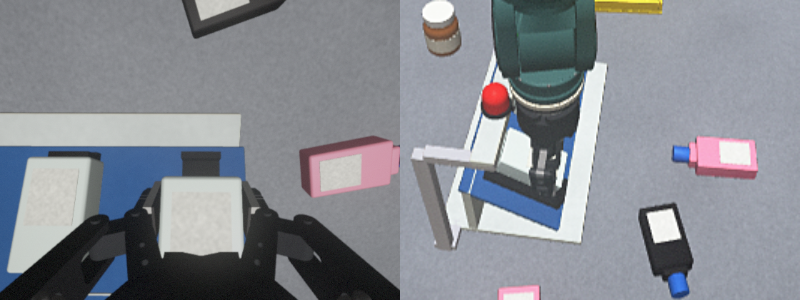

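```bash
python3 -m creep '[[[-1,-0.2,0.2,0,-1],[-2.5,-0.5,0.2,0,-1],[-4.5,-0.85,0.2,0,-1],[-6.5,-1.2,0.2,0,-1],[-8.5,-1.6,0.2,0,-1],[-10.5,-2,1,0,-1],[-12,-2.3,3,0,-1],[-13,-2.5,5,0,-1]]]' 40 && python3 -m creep '[[[-0.5,-2,1,0,-1],[-0.5,-6,2,0,-1],[0,-11,2,0.02,-1],[0,-16,2,0.04,-1],[0,-21,2,0.06,-1],[0,-26,2,0.077,-1],[0,-30,2,0.077,-1],[0,-33,2,0.077,-1]]]' 40;  python3 - <<'E'
from h import *
s=st();print((tray(-55,0)-s['eef_pos'][:2])/10,ty-np.pi-yaw(s))
E
```

```text
t: 8.1
eef_pos: [379.8, 310.2, 149.9]
eef_rot: [-0.094, 0.996, 0.0, 0.0]
wrist_force: [-0.0, -0.2, -0.3]
grip_width: 53.2
gripper_force: 42.1
t: 9.1
eef_pos: [380.1, -21.5, 168.8]
eef_rot: [-0.131, 0.991, -0.0, 0.0]
wrist_force: [0.3, 0.5, -0.7]
grip_width: 53.8
gripper_force: 42.2
t 9.1 tcp [380.1 -21.5 168.8] yaw -2.878 F [ 0.3  0.5 -0.7] M [-0.   -0.02 -0.  ] w 53.8 gf 42.2 q [-0.27  0.05 -0.49  1.03 -0.   -0.53]
[ 14.68188767 -17.5904093 ] 0.001749757362408122
```

```bash
python3 -m creep '[[[2.5,-3,0,0,-1],[5.5,-6.5,0,0,-1],[8.5,-10,0,0,-1],[11.5,-13.5,-2,0,-1],[14.0,-16.6,-5,0,-1],[14.7,-17.6,-8,0,-1],[14.7,-17.6,-10.5,0,-1],[14.7,-17.6,-11,0,-1]]]' 40;  python3 - <<'E'
from h import *
s=st();print((tray(-55,0)-s['eef_pos'][:2])/10,ty-np.pi-yaw(s))
im=optics.snapshot('wrist');im2=optics.snapshot('side')
cv2.imwrite('pics/w4.png',np.hstack([cv2.resize(im,(400,300)),cv2.resize(im2[80:280,170:437],(400,300))])[...,::-1])
E
```

```text
t: 10.1
eef_pos: [526.5, -195.6, 57.6]
eef_rot: [-0.132, 0.991, 0.001, -0.001]
wrist_force: [-0.8, -0.3, -0.7]
grip_width: 53.4
gripper_force: 42.3
t 10.1 tcp [ 526.5 -195.6   57.6] yaw -2.877 F [-0.8 -0.3 -0.7] M [0.01 0.02 0.02] w 53.4 gf 42.3 q [-0.5   0.43 -0.28  0.86 -0.   -0.76]
[ 0.04297331 -0.18473452] 0.0007979986280437501
```

View pics/w4.png

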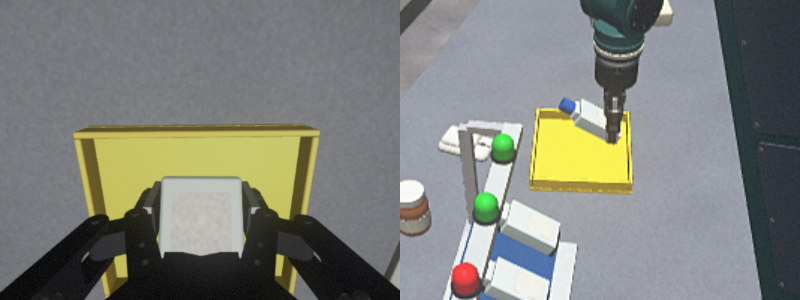

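```bash
python3 -m creep '[[[0,0,-1,0,-1],[0,0,-2,0,-1],[0,0,-3,0,-1],[0,0,-3.6,0,-1],[0,0,-4,0,-1],[0,0,-4.3,0,-1],[0,0,-4.3,0,-1],[0,0,-4.3,0,-1]]]' 40 && python3 -m creep '[[[0,0,-0.05,0,-1],[0,0,-0.1,0,-1],[0,0,-0.15,0,-1],[0,0,-0.2,0,-1],[0,0,-0.25,0,-1],[0,0,-0.3,0,-1],[0,0,-0.3,0,-1],[0,0,-0.3,0,-1]]]' 20; python3 -c "
from h import *
s=st()"
```

```text
t: 11.2
eef_pos: [528.3, -195.6, 16.0]
eef_rot: [-0.132, 0.991, -0.0, 0.0]
wrist_force: [0.4, -0.3, -1.0]
grip_width: 53.5
gripper_force: 42.3
t: 12.2
eef_pos: [528.2, -195.5, 12.8]
eef_rot: [-0.132, 0.991, -0.0, 0.0]
wrist_force: [-0.5, 0.2, -0.7]
grip_width: 53.2
gripper_force: 42.3
t 12.2 tcp [ 528.2 -195.5   12.8] yaw -2.877 F [-0.5  0.2 -0.7] M [-0.03  0.03 -0.01] w 53.2 gf 42.3 q [-0.5   0.48 -0.34  0.75 -0.   -0.76]
```

```bash
python3 -m creep '[[[0,0,-0.03,0,-0.9],[0,0,-0.06,0,-0.9],[0,0,-0.1,0,-0.9],[0,0,-0.13,0,-0.9],[0,0,-0.16,0,-0.9],[0,0,-0.2,0,-0.9],[0,0,-0.2,0,-0.9],[0,0,-0.2,0,-0.9]]]' 20; python3 -c "
from h import *
s=st()"
```

```text
t: 13.2
eef_pos: [528.4, -195.6, 12.1]
eef_rot: [-0.132, 0.991, -0.0, 0.001]
wrist_force: [-6.0, 3.7, 22.9]
grip_width: 53.6
gripper_force: 45.2
t 13.2 tcp [ 528.4 -195.6   12.1] yaw -2.877 F [-6.   3.7 22.9] M [ 0.7   1.4  -0.07] w 53.6 gf 45.2 q [-0.5   0.48 -0.35  0.74  0.   -0.76]
```

```bash
python3 -m creep '[[[0.05,0.01,0,0,-0.9],[0.1,0.03,0,0,-0.9],[0.15,0.04,0,0,-0.9],[0.2,0.05,0,0,-0.9],[0.25,0.065,0,0,-0.9],[0.3,0.08,0,0,-0.9],[0.4,0.1,0,0,-0.9],[0.4,0.1,0,0,-0.9]]]' 20; python3 -c "
from h import *
s=st()"
```

```text
t: 14.2
eef_pos: [531.0, -195.0, 11.5]
eef_rot: [-0.132, 0.991, -0.001, -0.001]
wrist_force: [-12.4, -1.8, 19.4]
grip_width: 53.2
gripper_force: 45.1
t 14.2 tcp [ 531.  -195.    11.5] yaw -2.877 F [-12.4  -1.8  19.4] M [-0.36  2.65  0.02] w 53.2 gf 45.1 q [-0.49  0.49 -0.34  0.75 -0.   -0.76]
```

```bash
python3 -m creep '[[[0.07,0.02,-0.02,0,-0.9],[0.14,0.04,-0.04,0,-0.9],[0.21,0.055,-0.06,0,-0.9],[0.28,0.075,-0.08,0,-0.9],[0.35,0.09,-0.1,0,-0.9],[0.42,0.11,-0.12,0,-0.9],[0.5,0.13,-0.15,0,-0.9],[0.5,0.13,-0.15,0,-0.9]]]' 20; python3 - <<'E'
from h import *
s=st()
im2=optics.snapshot('side');im=optics.snapshot('top')
cv2.imwrite('pics/w5.png',np.hstack([cv2.resize(im[140:250,320:450],(400,338),interpolation=2),cv2.resize(im2[120:220,240:358],(400,338),interpolation=2)])[...,::-1])
E
```

```text
t: 15.2
eef_pos: [536.3, -193.7, 9.9]
eef_rot: [-0.132, 0.991, -0.001, -0.001]
wrist_force: [-7.7, -1.9, 14.7]
grip_width: 53.3
gripper_force: 46.1
t 15.2 tcp [ 536.3 -193.7    9.9] yaw -2.877 F [-7.7 -1.9 14.7] M [-0.5   2.09 -0.03] w 53.3 gf 46.1 q [-0.49  0.49 -0.33  0.75 -0.   -0.75]
```

View pics/w5.png

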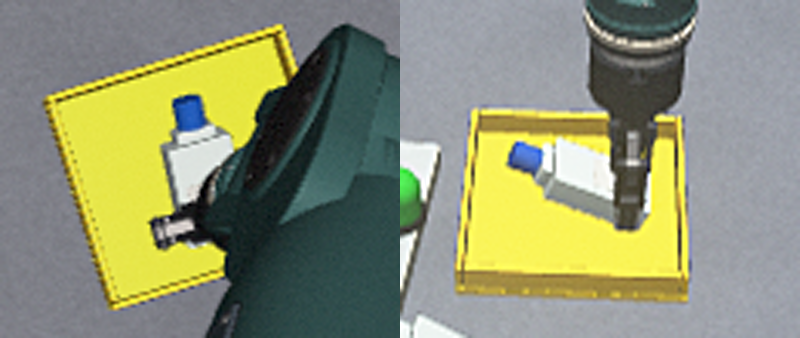

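```bash
cat >> h.py <<'E'
def cap():
    c={}
    for n,b in(('top',(335,145,435,240)),('side',(256,148,326,211))):
        im=optics.snapshot(n).astype(int); m=(im[...,2]>im[...,0]+50)&(im[...,2]>im[...,1]+30)
        k=np.zeros_like(m); k[b[1]:b[3],b[0]:b[2]]=1; ys,xs=np.nonzero(m&k); c[n]=(xs.mean(),ys.mean()); print(n,len(xs),np.round(c[n],1))
    print('cap',tri(c['top'],c['side']).round(1))
E
python3 -c "
from h import *
cap()"
python3 -m creep '[[[0.07,0.02,-0.02,0,-0.9],[0.14,0.04,-0.04,0,-0.9],[0.21,0.055,-0.06,0,-0.9],[0.28,0.075,-0.09,0,-0.9],[0.35,0.09,-0.12,0,-0.9],[0.42,0.11,-0.15,0,-0.9],[0.5,0.13,-0.2,0,-0.9],[0.5,0.13,-0.2,0,-0.9]]]' 20; python3 -c "
from h import *
s=st();cap()"
```

```text
top 100 [381.2 176.6]
side 63 [276.8 166. ]
cap [ 621.3 -171.4   63.4]
t: 16.4
eef_pos: [541.3, -192.4, 7.9]
eef_rot: [-0.132, 0.991, -0.001, -0.001]
wrist_force: [-9.9, -1.9, 15.0]
grip_width: 53.0
gripper_force: 47.5
t 16.4 tcp [ 541.3 -192.4    7.9] yaw -2.877 F [-9.9 -1.9 15. ] M [-0.54  2.04 -0.03] w 53.0 gf 47.5 q [-0.48  0.5  -0.32  0.75 -0.   -0.75]
top 94 [379.6 174.6]
side 63 [274.4 168.3]
cap [ 627.8 -169.7   54.5]
```

```bash
python3 -m creep '[[[0.04,0.01,-0.04,0,-0.9],[0.08,0.02,-0.08,0,-0.9],[0.12,0.03,-0.12,0,-0.9],[0.16,0.04,-0.16,0,-0.9],[0.2,0.05,-0.2,0,-0.9],[0.25,0.065,-0.25,0,-0.9],[0.3,0.08,-0.3,0,-0.9],[0.3,0.08,-0.3,0,-0.9]]]' 20; python3 -c "
from h import *
s=st();cap()"
```

```text
t: 17.5
eef_pos: [544.7, -191.5, 5.1]
eef_rot: [-0.132, 0.991, -0.001, -0.0]
wrist_force: [-6.8, -0.4, 16.7]
grip_width: 53.2
gripper_force: 49.3
t 17.5 tcp [ 544.7 -191.5    5.1] yaw -2.877 F [-6.8 -0.4 16.7] M [-0.26  1.77 -0.02] w 53.2 gf 49.3 q [-0.48  0.51 -0.32  0.75 -0.   -0.74]
top 86 [378.2 173.4]
side 62 [272.7 171.4]
cap [ 632.6 -168.7   42.4]
```

```bash
python3 -m creep '[[[0.04,0.01,-0.03,0,-0.9],[0.08,0.02,-0.06,0,-0.9],[0.12,0.03,-0.1,0,-0.9],[0.16,0.04,-0.13,0,-0.9],[0.2,0.05,-0.16,0,-0.9],[0.25,0.065,-0.2,0,-0.9],[0.3,0.08,-0.25,0,-0.9],[0.3,0.08,-0.25,0,-0.9]]]' 20; python3 -c "
from h import *
s=st();cap()"
```

```text
t: 18.6
eef_pos: [547.4, -190.8, 2.5]
eef_rot: [-0.132, 0.991, -0.001, -0.001]
wrist_force: [-9.3, -1.4, 16.2]
grip_width: 53.2
gripper_force: 51.5
t 18.6 tcp [ 547.4 -190.8    2.5] yaw -2.877 F [-9.3 -1.4 16.2] M [-0.4   2.16  0.03] w 53.2 gf 51.5 q [-0.48  0.52 -0.31  0.74 -0.   -0.74]
top 82 [377. 173.]
side 58 [271.7 173.9]
cap [ 635.3 -167.7   32.8]
```

```bash
python3 -m creep '[[[0.04,0.01,-0.03,0,-0.9],[0.08,0.02,-0.06,0,-0.9],[0.12,0.03,-0.09,0,-0.9],[0.16,0.04,-0.11,0,-0.9],[0.2,0.05,-0.13,0,-0.9],[0.25,0.065,-0.15,0,-0.9],[0.3,0.08,-0.15,0,-0.9],[0.3,0.08,-0.15,0,-0.9]]]' 20; python3 -c "
from h import *
s=st();cap()"
```

```text
t: 19.7
eef_pos: [548.9, -190.5, 2.3]
eef_rot: [-0.132, 0.991, -0.001, -0.002]
wrist_force: [-24.9, -5.2, 47.4]
grip_width: 53.6
gripper_force: 66.6
t 19.7 tcp [ 548.9 -190.5    2.3] yaw -2.878 F [-24.9  -5.2  47.4] M [-0.58  5.71  0.41] w 53.6 gf 66.6 q [-0.47  0.52 -0.31  0.75 -0.   -0.74]
top 80 [376.8 172.5]
side 58 [271.1 174.1]
cap [ 636.9 -167.3   31.9]
```

```bash
python3 -m creep '[[[-0.05,-0.01,0.05,0,-0.9],[-0.1,-0.03,0.1,0,-0.9],[-0.15,-0.04,0.13,0,-0.9],[-0.15,-0.04,0.16,0,-0.9],[-0.15,-0.04,0.16,0,-0.9],[-0.15,-0.04,0.16,0,-0.9],[-0.15,-0.04,0.16,0,-0.9],[-0.15,-0.04,0.16,0,-0.9]]]' 20; python3 -c "
from h import *
s=st();cap()"
```

```text
t: 20.8
eef_pos: [549.1, -190.4, 2.5]
eef_rot: [-0.132, 0.991, -0.001, -0.001]
wrist_force: [-7.2, -2.1, 12.5]
grip_width: 53.1
gripper_force: 51.2
t 20.8 tcp [ 549.1 -190.4    2.5] yaw -2.877 F [-7.2 -2.1 12.5] M [-0.5   1.64  0.08] w 53.1 gf 51.2 q [-0.47  0.52 -0.31  0.74 -0.   -0.74]
top 80 [376.8 172.4]
side 60 [271.  173.9]
cap [ 637.1 -167.2   32.7]
```

```bash
python3 -m creep '[[[0,0,0,0,0.2],[0,0,0,0,0.22],[0,0,0,0,0.24],[0,0,0,0,0.26],[0,0,0,0,0.28],[0,0,0,0,0.30],[0,0,0,0,0.33],[0,0,0,0,0.36]]]' 20; python3 -c "
from h import *
s=st();cap()"
```

```text
t: 21.9
eef_pos: [549.7, -189.8, 1.8]
eef_rot: [-0.132, 0.991, 0.0, -0.0]
wrist_force: [0.2, 0.2, -0.5]
grip_width: 58.1
gripper_force: 0.0
t 21.9 tcp [ 549.7 -189.8    1.8] yaw -2.877 F [ 0.2  0.2 -0.5] M [ 0.03  0.02 -0.03] w 58.1 gf 0.0 q [-0.47  0.52 -0.31  0.74  0.   -0.74]
top 78 [375.6 171.8]
side 59 [269.9 176.8]
cap [ 640.3 -166.4   21.4]
```

```bash
python3 -m creep '[[[0,0,0,0,0.6],[0,0,0,0,0.9],[0,0,0.2,0,1],[0,0,1,0,1],[0,0,3,0,1],[0,0,6,0,1],[0,0,10,0,1],[0,0,14,0,1]]]' && python3 -m creep '[[[0,0,3,0,1],[-3,-2,4,0,1],[-8,-4,4,0,1],[-13,-6,4,0,1],[-18,-8,4,0,1],[-20,-10,4,0,1],[-20,-12,4,0,1],[-20,-12,4,0,1]]]'; python3 - <<'E'
from h import *
s=st();cap()
im2=optics.snapshot('side');im=optics.snapshot('top')
cv2.imwrite('pics/w6.png',np.hstack([cv2.resize(im[80:260,100:450],(480,247)),cv2.resize(im2[140:380,150:350],(300,360))[:247*2][:360]][:1])[...,::-1])
cv2.imwrite('pics/w6.png',np.vstack([cv2.resize(im[80:260,100:450],(583,300),interpolation=2),cv2.resize(im2[140:380,60:526],(583,300),interpolation=2)])[...,::-1])
E
```

```text
t: 23.0
eef_pos: [549.5, -189.9, 143.8]
eef_rot: [-0.132, 0.991, -0.0, 0.0]
wrist_force: [1.1, -0.3, -0.4]
grip_width: 85.4
gripper_force: 0.0
t: 24.0
eef_pos: [350.4, -311.3, 182.1]
eef_rot: [-0.131, 0.991, -0.0, 0.0]
wrist_force: [0.3, 1.0, -0.0]
grip_width: 85.9
gripper_force: 0.0
t 24.0 tcp [ 350.4 -311.3  182.1] yaw -2.878 F [ 0.3  1.  -0. ] M [0.06 0.03 0.07] w 85.9 gf 0.0 q [-0.9   0.19 -0.29  1.1   0.   -1.16]
top 77 [375.6 171.8]
side 59 [269.9 176.8]
cap [ 640.4 -166.5   21.3]
```

View pics/w6.png

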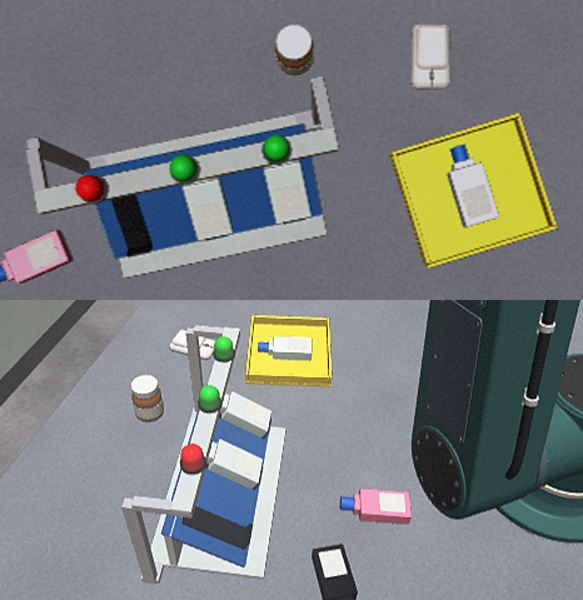

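The picture shows the flask lying flat, label up, in the tray, with its cap at about (460,153) in the upper half. Dock 1 is empty. The other two flasks, the jar and the mouse have not moved.

```bash
python3 -c "
from h import *
print(ticket.job_done())"
```

```text
the job is handed in; nothing more can be done
None
```

I took the failed flask out of dock 1, under the red lamp, and laid it flat, label up, in the yellow reject tray; the other two flasks, the jar and the mouse stayed where they were, and the job is handed in.

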